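# Complete the conveyor drive kit

### The arm

A 6-joint arm with a two-finger parallel gripper is mounted at the origin on the work surface. World frame = base frame: x ahead of the robot, y to its left, z up, the work surface at z = 0. Lengths are in m, angles in rad, forces in N, time in s.
With the tool pointing down it reaches from about 0.4 to 0.925 m from the base axis. Payload 3.4 kg.
Tool frame: the origin (TCP) lies midway between the tips of the shut fingers; the grasp point (between the pads) lies 19 mm behind it; z points along the fingers, x is the direction in which the jaws open and shut, and the axes are right-handed (so a half turn about z gives the same grasp; the last joint's range is limited). The gripper opens to 85 mm and grips with 20 to 120 N. Pads are 22 mm wide; open, the fingers measure 114 mm over their backs; the gripper's body (76 mm by 85 mm) begins 54 mm behind the grasp point. The pads swing forward as they close: fully open they stand 13 mm farther back than shut.
Start: joints at [1.06, 0.307, 1.506, -0, 1.328, -0.073], TCP at [0.243, 0.521, 0.231] pointing down, gripper open.
Joint ranges: [-3.12, 3.12], [-1.05, 2.28], [0.14, 2.33], [-1.42, 4.57], [0.1, 2.73], [-2.68, 2.68]. Speed limits (rad/s): [2.57, 2.57, 3.14, 3.14, 3.14, 3.14].

### API

Orientations are given as a rotation vector (axis times angle).
In Python, from station import move_pose, line_to, move_joints, set_gripper, wait, inverse_kinematics, get_state, get_image, camera_params, MotionError, sign_off, search_frame, mark_of gives the robot as it stands. The module is installed in compiled form; this text tells all that it offers. Calls block until the motion is done:
- move_pose(position, orientation): joint-space move of the TCP to a pose.
- line_to(position, orientation=None, max_speed=0.15): straight line of the TCP; orientation=None keeps the orientation; max_speed is the mean speed in m/s.
- move_joints(angles): joint-space move.
- set_gripper(opening): finger opening in m; the grip force is fixed at half the most; returns when the fingers have stopped.
- wait(seconds).
- inverse_kinematics(position, orientation): joint angles nearest the present ones, or None.
- get_state(): the state.
- get_image(name): name is "side" or "top"; returns the picture (420x560x3 uint8, blue, green, red); there is no depth.
- camera_params(name): a dict with "fx", "fy", "cx", "cy" (pixels), "k1" (the pictures are not rectified: a ray, as slopes to the right and down, at radius r is drawn at 1 + k1 r^2 times it, then the intrinsics apply), "position" and "attitude" of the camera in the world. Camera axes: x right, y down, z forward; pixel columns grow to the right and rows downward; lengths in m; the calibration is good to about 2 mm. A picture is of the moment at which its call begins. camera_params takes no time and is no camera call.
A pose or a line that the arm cannot do raises MotionError and nothing moves.
- sign_off(): hands the job in, once; it reports no verdict.
Trained networks look in the newest picture that a camera, given by its name, has taken for a name from the list of things; names that differ only in an ending like _2 or _b are one class to them, and where a whole thing is asked for, a point or a joint stands for the part that bears it (a point fixed in the world has none). Each returns a list of dicts, best first, with "p" (0 to 1); they miss things now and then, are a little off and sometimes report something else, mostly with a low value. They report only what shows in the picture. A call takes as long as a camera call. They do not tell look-alikes from the thing itself.
- search_frame(name, camera): "xyz" ([x, y, z] in m, in world coordinates, good to about 4 mm: the middle of the surface that is visible of it).
- mark_of(name, camera): "xyz" ([x, y, z] in m, in world coordinates, good to about 4 mm: a listed point, or the origin of a listed thing).
The state is a dict: "time": time; "joint_pos": joint angles; "qvel": joint speeds; "joint_torque": joint torques, N m; "position": TCP position; "tcp_rot": TCP orientation; "ft_force": force on the tool from outside, world axes, zero at the start; "ft_torque": the same for the moment, N m; "width": finger opening in m.
Only numpy, scipy, OpenCV 4.12 (cv2) and the standard library are available. Lean on these libraries where they do the work, as an engineer would, in place of code of your own. Each camera call takes 0.05 s, during which the arm holds its last target.

### The job

Complete the drive kit so that the grey kit tray holds exactly one bracket, one cover, one bearing block and one shaft: take what is missing from the stock tray and the blue bar rack, skip whatever the kit already has, and leave the spares in the stock tray. The shaft goes lying down inside both halves of the black cradle, the other parts flat on their bases, each in a bay of its own; set everything down without dropping it, and leave the brass bar, the wrench and the jar alone.

Things in the scene. Friction and masses are not known exactly. Their poses are not given: they have to be found in the camera images.
- kit_tray: Grey kit tray, fixed, 232 (x) x 172 (y) mm, floor 4 thick, outer wall 22 high. Origin: centre of its underside. Three open bays along its +y side, the black shaft cradle along its -y side. The floor strip between them, y = -34 to 8, is left free for a finger.
- bays (a point): Centre of the middle bay's floor, 4 mm above the tray's underside, axes as the tray's. The three bays are centred at x = -72, 0 and 72 from here, each 68 wide (x) and 74 deep (y = -37 to 37) with a dark liner, parted by dividers 10 high. At the start two bays are filled, the third (any) is empty.
- cradle (a point): Centre of the shaft cradle, at its slot floor, 14 mm above the tray's underside, axes as the tray's; the shaft lies along x. Two black U-blocks, x = 36 to 88 either side: slots 30 wide between cheeks 8 thick that rise 34 above the slot floor, end walls at 82.
- cradle_gap (a point): Same point as the cradle point, on the gap between the two U-blocks: 72 mm long (x) and without cheeks; the tray's outer wall is cut away 80 long beside it. Only here do fingers have room beside a shaft lying in the cradle, so it must be held by its middle.
- stock_tray: Bright shallow stock tray, fixed, 176 x 176, floor 4 thick, rim 18 high, holding four spare parts. Origin: centre of its underside.
- bar_rack: Blue bar rack, fixed, base plate 264 (x) x 158 (y) x 8 mm. Its near part (x = -132 to 8) is an open apron; on the rest (x = 8 to 132) are two pigeonholes at y = -38 and 38, each 71 wide, 30 high, open to -x, closed behind, floor level with the apron, top of the roof at 42. Origin: centre of the base's underside.
- shaft: Steel drive shaft, about 450 g, 150 mm along its x: square body 22 x 22 x 110, round journals 18 dia. x 20 at both ends. Origin: centre of the square body's underside; axis 11 above. Starts in either pigeonhole, lying on a flat along the rack's x (within 0.05 rad), only its last 34 to 42 mm out over the apron; slides when pulled.
- brass_bar: Bystander: flat brass bar 140 x 20 x 12 in the other pigeonhole, also sticking out. Origin: centre of its underside, x along it.
- wrench: Bystander: open-ended wrench lying beyond the trays.
- jar: Bystander: white jar, 56 in diameter, 70 high, beyond the trays. Origin: centre of its underside.
- bracket1: Steel angle bracket, painted red, 230 g: foot 50 (x) x 36 (y) x 8 thick, upright leg 50 (x) x 8 thick (y), 46 high over all, along the foot's -y edge (leg from y = -18 to -10). Origin: centre of the foot's underside; x along the leg, z up. It starts either in a bay of the kit tray or in the stock tray.
- bracket2: Steel angle bracket, painted red, 230 g: foot 50 (x) x 36 (y) x 8 thick, upright leg 50 (x) x 8 thick (y), 46 high over all, along the foot's -y edge (leg from y = -18 to -10). Origin: centre of the foot's underside; x along the leg, z up. It starts in the stock tray.
- cover1: Round bearing cover, yellow, 120 g: flange 54 in diameter and 8 thick, with a boss 32 in diameter on top of it, 30 high over all. Origin: centre of the flange's underside; z up through the boss. It starts either in a bay of the kit tray or in the stock tray.
- cover2: Round bearing cover, yellow, 120 g: flange 54 in diameter and 8 thick, with a boss 32 in diameter on top of it, 30 high over all. Origin: centre of the flange's underside; z up through the boss. It starts in the stock tray.
- block1: Bearing block, green with a brass bush, 300 g: foot 52 (x) x 26 (y) x 10 high, round-topped housing 38 wide (x), 26 thick (y), 47 high over all, flat faces to +y and -y. Origin: centre of the foot's underside; y along the bore, z up. It starts either in a bay of the kit tray or in the stock tray.
- block2: Bearing block, green with a brass bush, 300 g: foot 52 (x) x 26 (y) x 10 high, round-topped housing 38 wide (x), 26 thick (y), 47 high over all, flat faces to +y and -y. Origin: centre of the foot's underside; y along the bore, z up. It starts in the stock tray.
Not all that is in view belongs to the job. Of the things like the shaft, leave any that is pink; of the rest the larger one is meant. Leave any white look-alike of the cover2 alone.

How it is judged:
At the end, for the whole second after the job is handed in: One bracket, cover and block each base down in a kit bay (floor within 4 mm, tilt under 0.12 rad), the second of each base down in the stock tray; the shaft lying in the cradle (middle within 10 mm, height within 5 mm, line within 0.12 rad of the cradle's); all at rest and released ((((x of bracket1 in the frame of kit_tray between -0.112 and 0.112 m and y of bracket1 in the frame of kit_tray between 0.012 and 0.08 m and z of bracket1 in the frame of kit_tray between 0 and 0.008 m and angle between bracket1's own z axis and vertical below 0.12 rad and linear speed of bracket1 below 0.02 m/s) and (x of bracket2 in the frame of stock_tray between -0.086 and 0.086 m and y of bracket2 in the frame of stock_tray between -0.086 and 0.086 m and z of bracket2 in the frame of stock_tray between 0 and 0.008 m and angle between bracket2's own z axis and vertical below 0.12 rad and linear speed of bracket2 below 0.02 m/s)) or ((x of bracket2 in the frame of kit_tray between -0.112 and 0.112 m and y of bracket2 in the frame of kit_tray between 0.012 and 0.08 m and z of bracket2 in the frame of kit_tray between 0 and 0.008 m and angle between bracket2's own z axis and vertical below 0.12 rad and linear speed of bracket2 below 0.02 m/s) and (x of bracket1 in the frame of stock_tray between -0.086 and 0.086 m and y of bracket1 in the frame of stock_tray between -0.086 and 0.086 m and z of bracket1 in the frame of stock_tray between 0 and 0.008 m and angle between bracket1's own z axis and vertical below 0.12 rad and linear speed of bracket1 below 0.02 m/s))) and (((x of cover1 in the frame of kit_tray between -0.112 and 0.112 m and y of cover1 in the frame of kit_tray between 0.012 and 0.08 m and z of cover1 in the frame of kit_tray between 0 and 0.008 m and angle between cover1's own z axis and vertical below 0.12 rad and linear speed of cover1 below 0.02 m/s) and (x of cover2 in the frame of stock_tray between -0.086 and 0.086 m and y of cover2 in the frame of stock_tray between -0.086 and 0.086 m and z of cover2 in the frame of stock_tray between 0 and 0.008 m and angle between cover2's own z axis and vertical below 0.12 rad and linear speed of cover2 below 0.02 m/s)) or ((x of cover2 in the frame of kit_tray between -0.112 and 0.112 m and y of cover2 in the frame of kit_tray between 0.012 and 0.08 m and z of cover2 in the frame of kit_tray between 0 and 0.008 m and angle between cover2's own z axis and vertical below 0.12 rad and linear speed of cover2 below 0.02 m/s) and (x of cover1 in the frame of stock_tray between -0.086 and 0.086 m and y of cover1 in the frame of stock_tray between -0.086 and 0.086 m and z of cover1 in the frame of stock_tray between 0 and 0.008 m and angle between cover1's own z axis and vertical below 0.12 rad and linear speed of cover1 below 0.02 m/s))) and (((x of block1 in the frame of kit_tray between -0.112 and 0.112 m and y of block1 in the frame of kit_tray between 0.012 and 0.08 m and z of block1 in the frame of kit_tray between 0 and 0.008 m and angle between block1's own z axis and vertical below 0.12 rad and linear speed of block1 below 0.02 m/s) and (x of block2 in the frame of stock_tray between -0.086 and 0.086 m and y of block2 in the frame of stock_tray between -0.086 and 0.086 m and z of block2 in the frame of stock_tray between 0 and 0.008 m and angle between block2's own z axis and vertical below 0.12 rad and linear speed of block2 below 0.02 m/s)) or ((x of block2 in the frame of kit_tray between -0.112 and 0.112 m and y of block2 in the frame of kit_tray between 0.012 and 0.08 m and z of block2 in the frame of kit_tray between 0 and 0.008 m and angle between block2's own z axis and vertical below 0.12 rad and linear speed of block2 below 0.02 m/s) and (x of block1 in the frame of stock_tray between -0.086 and 0.086 m and y of block1 in the frame of stock_tray between -0.086 and 0.086 m and z of block1 in the frame of stock_tray between 0 and 0.008 m and angle between block1's own z axis and vertical below 0.12 rad and linear speed of block1 below 0.02 m/s))) and x of shaft in the frame of kit_tray between -0.01 and 0.01 m and y of shaft in the frame of kit_tray between -0.067 and -0.047 m and z of shaft in the frame of kit_tray between 0.009 and 0.018 m and angle between the x axis of shaft and the x axis of kit_tray, either way round below 0.12 rad and linear speed of shaft below 0.02 m/s); the robot touches nothing.
It fails at once if a kit part is dropped or thrown (a fall of more than about 10 mm) ((contact force between the fingers and bracket1 below 0.1 N and linear speed of bracket1 above 0.45 m/s) or (contact force between the fingers and bracket2 below 0.1 N and linear speed of bracket2 above 0.45 m/s) or (contact force between the fingers and cover1 below 0.1 N and linear speed of cover1 above 0.45 m/s) or (contact force between the fingers and cover2 below 0.1 N and linear speed of cover2 above 0.45 m/s) or (contact force between the fingers and block1 below 0.1 N and linear speed of block1 above 0.45 m/s) or (contact force between the fingers and block2 below 0.1 N and linear speed of block2 above 0.45 m/s) or (contact force between the fingers and shaft below 0.1 N and (linear speed of shaft above 0.45 m/s or angular speed of shaft above 3.5 rad/s))).
It fails at once if the brass bar, the wrench or the jar is moved by more than 20 mm (distance of any of brass_bar, wrench, jar from where it was at the start of the episode above 0.02 m).
It also fails if it takes over 64 s, if anything falls off the work surface, if the arm or the gripper's body presses on something with over 40 N, if the wrist force passes 120 N, or if a joint passes its speed limit or range.

## Working session

There is one attempt and no reset: what is moved stays moved. The work goes in short steps, each a Python script; the robot and the scene stay as the last script left them, time stands still between calls to the robot, and variables do not carry over. Pictures are saved under pics/ and viewed, and the job is handed in when it is done.

```bash
mkdir -p pics; ls; python3 - <<'E'
from station import *
import cv2
for n in ("side","top"):
    im=get_image(n); cv2.imwrite(f"pics/{n}0.png",im); print(n,camera_params(n))
print(get_state())
E
```

```text
pics
side {'fx': 440.0089020507042, 'fy': 440.0089020507042, 'cx': 272.9932741630656, 'cy': 205.49872748515412, 'k1': -0.0825015252367142, 'position': array([0.46360529, 0.52124502, 0.76954025]), 'attitude': array([-0.29623957,  2.88760481, -1.00288387])}
top {'fx': 492.86428287600467, 'fy': 492.86428287600467, 'cx': 285.6830394320355, 'cy': 207.48251911689567, 'k1': -0.09232387016745487, 'position': array([ 0.47487516, -0.04076813,  1.20525294]), 'attitude': array([-2.18700364,  2.17275059, -0.08037078])}
{'time': 0.1, 'joint_pos': array([ 1.06052159e+00,  3.07474369e-01,  1.50752820e+00,  1.31274015e-05,
        1.32839989e+00, -7.34742081e-02]), 'qvel': array([-0.00138899, -0.0001429 , -0.00393033,  0.00086735,  0.00085232,
       -0.00064595]), 'joint_torque': array([-6.59554607e-04, -4.58530104e+01, -2.52609140e+01, -1.89091875e-04,
        5.65438124e-03, -5.41934497e-06]), 'position': array([0.24295125, 0.52047023, 0.23049229]), 'tcp_rot': array([ 2.64927556e+00,  1.68689697e+00, -2.51239513e-03]), 'ft_force': array([ 0.4330735 , -0.44960407, -0.13846155]), 'ft_torque': array([ 0.03337955, -0.04334161, -0.02797519]), 'width': 0.08564247061038424}
```

View pics/side0.png

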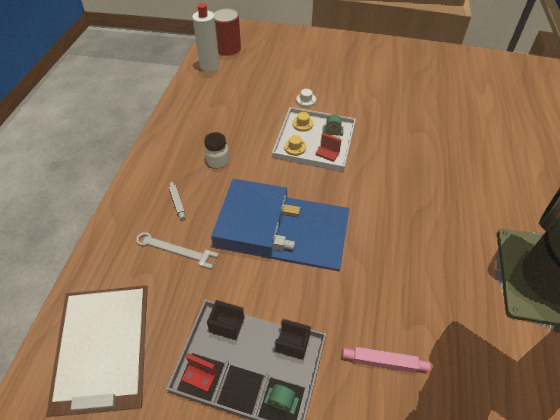

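View pics/top0.png

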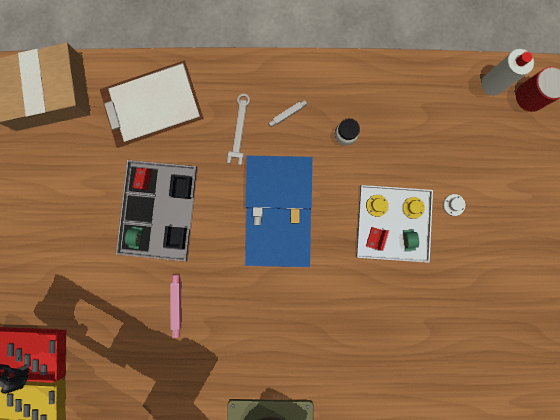

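Side view: the kit tray (250,365) already holds a bracket and a block, and the middle bay is empty. The stock tray (315,138) holds two yellow covers, a bracket and a block. The shaft is the end showing at (285,243) and the brass bar is at (290,210).

Possible confusions in the top view:
- **Shaft:** rack piece at (258,215), pink bar at (176,305), and a small grey bar at (287,113). The rack piece fits: not pink, larger.
- **Cover:** yellow ones at (377,205) and (414,207), white one at (454,205). I want a yellow one.

```bash
cat > h.py <<'E'
from station import *
import numpy as np, cv2
from scipy.spatial.transform import Rotation as R
def cam(n):
    c=camera_params(n); return c,R.from_rotvec(c["attitude"]).as_matrix()
def und(n,px):
    c,_=cam(n); K=np.array([[c["fx"],0,c["cx"]],[0,c["fy"],c["cy"]],[0,0,1]])
    return cv2.undistortPoints(np.array(px,float).reshape(-1,1,2),K,np.array([c["k1"],0,0,0,0])).reshape(-1,2)
def proj(n,P):
    c,A=cam(n); K=np.array([[c["fx"],0,c["cx"]],[0,c["fy"],c["cy"]],[0,0,1]])
    q=(np.atleast_2d(P)-c["position"])@A
    return cv2.projectPoints(q,np.zeros(3),np.zeros(3),K,np.array([c["k1"],0,0,0,0]))[0].reshape(-1,2)
def back(n,px,z):
    c,A=cam(n); u=und(n,px); d=np.c_[u,np.ones(len(u))]@A.T
    return c["position"]+d*((z-c["position"][2])/d[:,2])[:,None]
def down(yaw):  # tool z down, jaw axis at yaw
    return (R.from_euler('z',yaw)*R.from_euler('x',np.pi)).as_rotvec()
E
python3 - <<'E'
from h import *
for n in ("top","side"):
    im=get_image(n)
    for t in ("kit_tray","bays","cradle","stock_tray","bar_rack","shaft","brass_bar","cover1","bracket1","block1"):
        for d in mark_of(t,n)[:5]:
            print(n,t,round(d["p"],2),np.round(d["xyz"],3),proj(n,d["xyz"]).round(0)[0])
im=cv2.imread("pics/top0.png")
def crop(im,x,y,w,h,f): return cv2.resize(im[y:y+h,x:x+w],None,fx=f,fy=f,interpolation=cv2.INTER_CUBIC)
cv2.imwrite("pics/c_kit.png",crop(im,105,150,110,120,5))
cv2.imwrite("pics/c_rack.png",crop(im,235,145,90,130,4.6))
cv2.imwrite("pics/c_stock.png",crop(im,350,175,120,95,6))
im=cv2.imread("pics/side0.png")
cv2.imwrite("pics/s_rack.png",crop(im,205,170,150,105,5))
cv2.imwrite("pics/s_kit.png",crop(im,160,295,175,125,4.5))
E
```

```text
top kit_tray 0.89 [ 0.559  0.284 -0.003] [156. 211.]
top bays 0.9 [0.563 0.33  0.002] [138. 209.]
top bays 0.64 [0.495 0.336 0.005] [134. 236.]
top bays 0.26 [ 0.559  0.286 -0.   ] [155. 211.]
top cradle 0.59 [0.556 0.228 0.015] [177. 212.]
top stock_tray 0.55 [ 0.533 -0.299 -0.002] [392. 223.]
top stock_tray 0.44 [0.556 0.228 0.011] [178. 211.]
top bar_rack 0.67 [ 0.562  0.284 -0.001] [156. 209.]
top bar_rack 0.6 [ 0.553 -0.02  -0.001] [279. 214.]
top shaft 0.83 [ 0.804 -0.036  0.001] [287. 114.]
top shaft 0.68 [ 0.329  0.233 -0.001] [175. 305.]
top cover1 0.93 [ 0.578 -0.448  0.002] [452. 205.]
top cover1 0.6 [ 0.576 -0.259  0.004] [377. 205.]
top cover1 0.58 [ 0.57  -0.351  0.006] [414. 208.]
top bracket1 0.81 [0.638 0.327 0.008] [139. 178.]
top bracket1 0.67 [ 0.494 -0.249 -0.   ] [373. 238.]
top block1 0.74 [0.493 0.337 0.007] [134. 237.]
top block1 0.74 [ 0.496 -0.339 -0.001] [409. 238.]
side kit_tray 0.89 [0.558 0.29  0.002] [249. 369.]
side cradle 0.59 [0.549 0.226 0.015] [261. 333.]
side cradle 0.24 [ 0.754 -0.183  0.   ] [216. 160.]
side stock_tray 0.59 [ 0.535 -0.301 -0.002] [313. 140.]
side bar_rack 0.91 [ 0.557 -0.021 -0.   ] [283. 227.]
side shaft 0.73 [0.328 0.231 0.001] [384. 362.]
side shaft 0.54 [ 0.804 -0.034  0.002] [176. 203.]
side shaft 0.42 [ 0.766  0.085 -0.001] [174. 251.]
side brass_bar 0.38 [ 0.572 -0.346  0.006] [301. 124.]
side cover1 0.8 [ 0.57  -0.345  0.003] [302. 126.]
side cover1 0.79 [ 0.576 -0.45  -0.001] [306. 102.]
side cover1 0.76 [ 0.575 -0.257  0.005] [294. 148.]
side cover1 0.53 [0.552 0.222 0.014] [260. 331.]
side bracket1 0.68 [0.637 0.319 0.004] [200. 375.]
side bracket1 0.67 [ 0.493 -0.254  0.005] [327. 154.]
side block1 0.9 [0.493 0.329 0.004] [281. 399.]
side block1 0.52 [ 0.489 -0.334  0.004] [333. 133.]
```

View pics/c_kit.png

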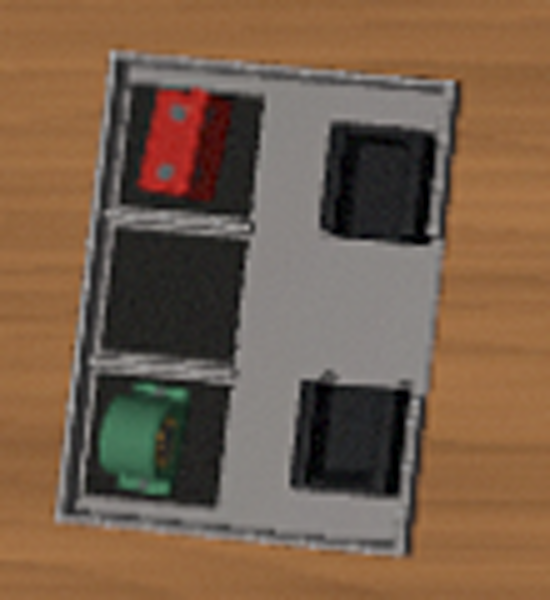

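View pics/c_rack.png

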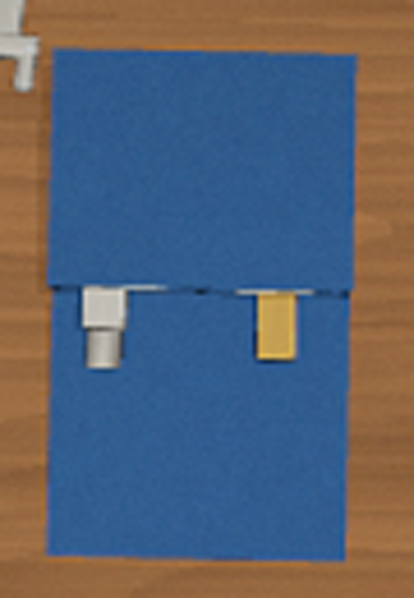

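View pics/c_stock.png

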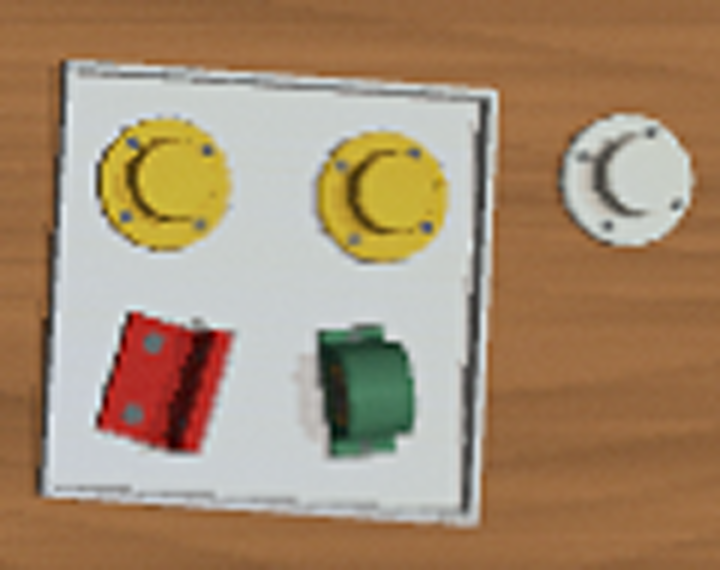

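View pics/s_rack.png

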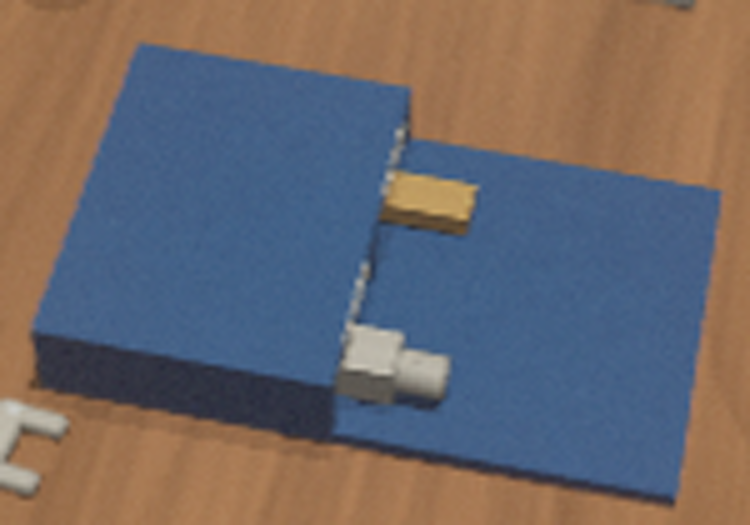

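View pics/s_kit.png

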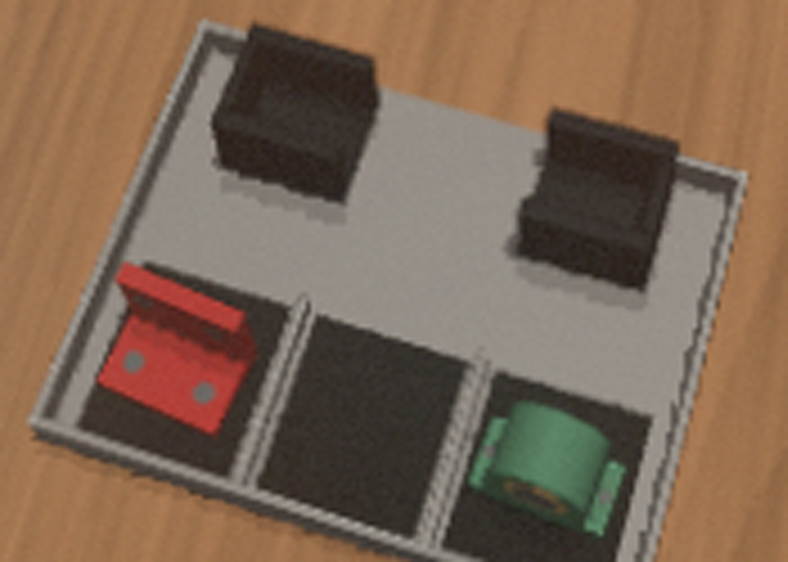

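```bash
python3 - <<'E'
from h import *
def c(px,o,f): return np.array(px)/f+np.array(o)
k=back("top",c([(113,52),(458,82),(57,520),(405,553)],(105,150),5),.022)[:,:2]
print("kit",k.mean(0).round(4),"x len",np.linalg.norm(k[0]-k[2]),np.linalg.norm(k[1]-k[3]),"y",np.linalg.norm(k[0]-k[1]),np.linalg.norm(k[2]-k[3]))
v=k[0]-k[2]+k[1]-k[3]; w=k[0]-k[1]+k[2]-k[3]
print("yaw",np.arctan2(v[1],v[0]),np.arctan2(-w[0],w[1]))
s=back("side",c([(203,20),(745,175),(33,422)],(160,295),4.5),.022); print("side kit -y far,-y near,+y far",s.round(4)); print("top order +y far,-y far,+y near,-y near",k.round(4))
r=back("top",c([(52,48),(356,56),(50,287),(351,293)],(235,145),4.6),.042); print("roof",r.round(4))
r2=back("top",c([(47,555),(346,560)],(235,145),4.6),.008); print("apron",r2.round(4))
sh=back("top",c([(82,290),(126,292),(82,327),(126,328)],(235,145),4.6),.030); print("shaft body",sh.round(4))
sh=back("top",c([(88,368),(120,368)],(235,145),4.6),.019); print("end",sh.round(4))
s=back("side",c([(345,325),(405,335),(392,402)],(205,170),5),.030);print("side body",s.round(4))
print("bossA",back("top",c([(168,180)],(350,175),6),.034).round(4),"bossB",back("top",c([(390,192)],(350,175),6),.034).round(4))
print("flangeA",back("top",c([(165,184)],(350,175),6),.010).round(4))
for p in ([.576,-.259,.012],[.56,.32,.012],[.46,.02,.012],[.55,.23,.017]):
    for y in (np.pi/2,-np.pi/2):
        print(p,y,inverse_kinematics(p,down(y)))
E
```

```text
kit [0.5588 0.2778] x len 0.23001418391782935 0.22936301540489268 y 0.17196908208696804 0.17134447716131562
yaw -0.09027828883826575 -0.08270814018206651
side kit -y far,-y near,+y far [[0.665  0.1872 0.022 ]
 [0.4363 0.2083 0.022 ]
 [0.679  0.3571 0.022 ]]
top order +y far,-y far,+y near,-y near [[0.6804 0.3531]
 [0.6659 0.1818]
 [0.4513 0.3735]
 [0.4375 0.2028]]
roof [[ 0.6896  0.0592  0.042 ]
 [ 0.6863 -0.0988  0.042 ]
 [ 0.565   0.0585  0.042 ]
 [ 0.5629 -0.0965  0.042 ]]
apron [[ 0.4262  0.0613  0.008 ]
 [ 0.4247 -0.096   0.008 ]]
shaft body [[0.5645 0.0428 0.03  ]
 [0.5636 0.0199 0.03  ]
 [0.5452 0.0426 0.03  ]
 [0.5448 0.0197 0.03  ]]
end [[0.5244 0.04   0.019 ]
 [0.5245 0.0232 0.019 ]]
side body [[0.5677 0.024  0.03  ]
 [0.5429 0.0239 0.03  ]
 [0.5419 0.0565 0.03  ]]
bossA [[ 0.5734 -0.2565  0.034 ]] bossB [[ 0.5692 -0.3458  0.034 ]]
flangeA [[ 0.5738 -0.2597  0.01  ]]
[0.576, -0.259, 0.012] 1.5707963267948966 [-0.48943456  0.60405834  1.62446027  0.          0.91307405 -2.06023088]
[0.576, -0.259, 0.012] -1.5707963267948966 [-4.89434557e-01  6.04058340e-01  1.62446027e+00 -4
[... 178 characters left out ...]
31e+00]
[0.56, 0.32, 0.012] -1.5707963267948966 [ 4.53671020e-01  6.17498503e-01  1.59229435e+00 -4.44089210e-16
  9.31799798e-01  2.02446735e+00]
[0.46, 0.02, 0.012] 1.5707963267948966 [-4.83304518e-02  4.47521739e-01  2.00976022e+00 -4.44089210e-16
  6.84310698e-01 -1.61912678e+00]
[0.46, 0.02, 0.012] -1.5707963267948966 [-4.83304518e-02  4.47521739e-01  2.00976022e+00 -4.44089210e-16
  6.84310698e-01  1.52246588e+00]
[0.55, 0.23, 0.017] 1.5707963267948966 [ 3.25235153e-01  5.62661251e-01  1.70384950e+00 -4.44089210e-16
  8.75081898e-01 -1.24556117e+00]
[0.55, 0.23, 0.017] -1.5707963267948966 [ 3.25235153e-01  5.62661251e-01  1.70384950e+00 -4.44089210e-16
  8.75081898e-01  1.89603148e+00]
```

```bash
cat >> h.py <<'E'
KIT=np.array([.558,.2805]); KY=-.088
def kit(x,y): c,s=np.cos(KY),np.sin(KY); return KIT+np.array([c*x-s*y,s*x+c*y])
def st(msg=""):
    s=get_state(); print(msg,"t",round(s["time"],2),"p",s["position"].round(4),"w",round(s["width"],4),"F",s["ft_force"].round(1))
E
python3 - <<'E'
from h import *
y=-np.pi/2
move_pose([.574,-.257,.12],down(y)); set_gripper(.052); st("above")
line_to([.574,-.257,.030]); line_to([.574,-.257,.0125],max_speed=.05); st("down")
set_gripper(0.0); st("grip")
line_to([.574,-.257,.05],max_speed=.1); st("lift")
cv2.imwrite("pics/lift_s.png",get_image("side"))
E
```

```text
above t 4.62 p [ 0.5741 -0.2569  0.12  ] w 0.0521 F [-0.4  0.5  0.3]
down t 5.88 p [ 0.5737 -0.2569  0.0122] w 0.0516 F [ 0.3 -0.   0.1]
grip t 6.2 p [ 0.5743 -0.2572  0.013 ] w 0.03 F [-0.3  0.4  3.1]
lift t 6.72 p [ 0.574  -0.257   0.0501] w 0.0303 F [ 0.8  0.5 -0.5]
```

View pics/lift_s.png

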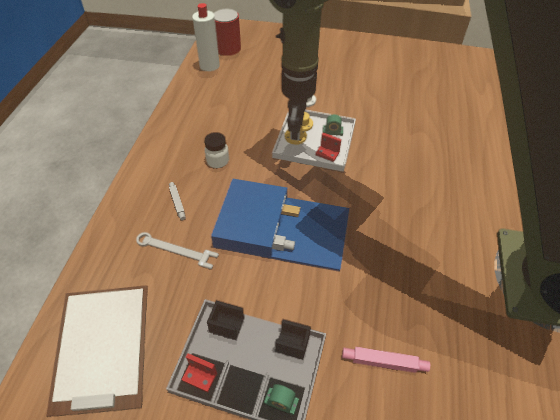

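```bash
python3 - <<'E'
from h import *
im=get_image("side"); cv2.imwrite("pics/z1.png",cv2.resize(im[80:180,255:375],None,fx=6,fy=6,interpolation=cv2.INTER_CUBIC)); st()
E
```

```text
t 6.83 p [ 0.5733 -0.2567  0.0493] w 0.0299 F [ 0.1  0.9 -2. ]
```

View pics/z1.png

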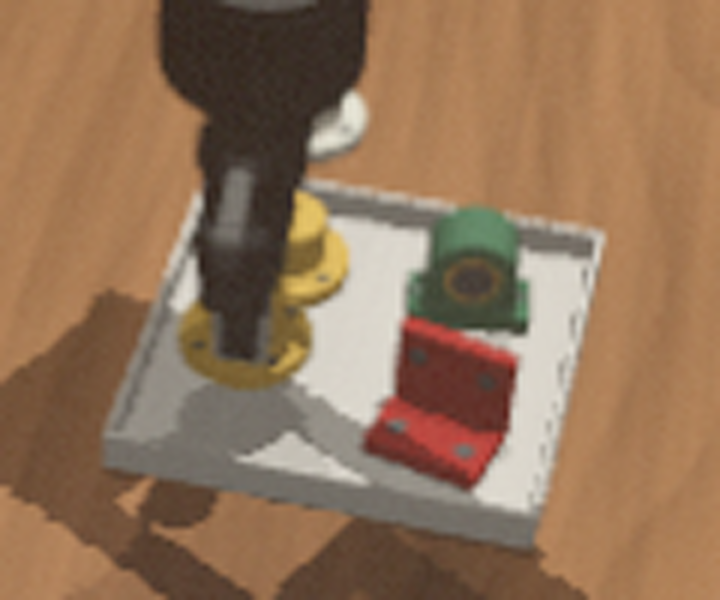

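The cover is held level, about 37 mm up (side crop, flange at (245,340)), and its shadow has separated from it. Next I'll set it in the middle bay.

```bash
python3 - <<'E'
from h import *
y=-np.pi/2; x0=[.574,-.257]
line_to([*x0,.13],max_speed=.2)
p=kit(0,.042); print(p)
move_pose([*p,.13],down(y+KY)); st("over bay")
cv2.imwrite("pics/ovt.png",get_image("top"))
line_to([*p,.04],max_speed=.15); st()
for z in (.018,.0155,.0145,.0138,.0132):
    line_to([*p,z],max_speed=.04); s=get_state(); print(z,s["ft_force"].round(1))
    if s["ft_force"][2]>4: break
st("set"); set_gripper(.040); st("rel")
line_to([*p,.13],max_speed=.15); st("up")
E
```

```text
[0.56169123 0.32233748]
over bay t 9.46 p [0.5623 0.3213 0.13  ] w 0.03 F [ 0.6  0.6 -0.8]
 t 10.26 p [0.5624 0.3224 0.0405] w 0.03 F [ 0.5 -0.4  0. ]
0.018 [-0.2  0.  -0.9]
0.0155 [-0.2  0.8 -0.8]
0.0145 [ 0.3  0.2 -1.1]
0.0138 [-0.1 -0.  -1.3]
0.0132 [-0.   0.4 -1.2]
set t 11.96 p [0.5616 0.3223 0.0131] w 0.0303 F [-0.   0.4 -1.2]
rel t 12.22 p [0.5619 0.3224 0.0134] w 0.0401 F [-0.7 -0.7 -0. ]
up t 13.14 p [0.5609 0.322  0.1292] w 0.0402 F [-0.7 -0.4 -0.1]
```

Next is the shaft: I'll grip the part of its body that sticks out and pull it onto the apron.

```bash
python3 - <<'E'
from h import *
y=-np.pi/2; q=[.547,.0335]
move_pose([*q,.13],down(y)); set_gripper(.045)
im=get_image("side"); cv2.imwrite("pics/placed.png",cv2.resize(im[295:420,160:335],None,fx=4.5,fy=4.5,interpolation=cv2.INTER_CUBIC))
line_to([*q,.035]); line_to([*q,.0125],max_speed=.05); st("down")
set_gripper(0.0); st("grip")
line_to([.545,q[1],.0125],max_speed=.03); st()
line_to([.427,q[1],.0125],max_speed=.08); st("pulled")
set_gripper(.045); st("rel")
line_to([.427,q[1],.13],max_speed=.2)
move_pose([.45,.25,.25],down(y)); st()
for n in("top","side"): cv2.imwrite(f"pics/{n}2.png",get_image(n))
E
python3 - <<'E'
import cv2,sys
sys.path.insert(0,'.')
for n,b in(("top",(235,145,90,130)),("side",(205,170,150,105))):
    im=cv2.imread(f"pics/{n}2.png"); x,y,w,h=b
    cv2.imwrite(f"pics/{n}2c.png",cv2.resize(im[y:y+h,x:x+w],None,fx=4.6,fy=4.6,interpolation=cv2.INTER_CUBIC))
E
```

```text
down t 15.92 p [0.5468 0.0335 0.0122] w 0.0448 F [-1.3 -0.2 -0.1]
grip t 16.25 p [0.5472 0.0336 0.0129] w 0.0203 F [-1.8 -0.3  2.4]
 t 16.5 p [0.5462 0.0335 0.0129] w 0.0204 F [ 2.1 -0.5  2.3]
pulled t 18.12 p [0.4271 0.0335 0.0129] w 0.0203 F [3.8 0.2 7.2]
rel t 18.48 p [0.425  0.0336 0.012 ] w 0.0449 F [ 0.2 -0.8  0.4]
 t 20.2 p [0.4491 0.2488 0.2483] w 0.0451 F [-1.1 -0.2  0.5]
```

View pics/placed.png

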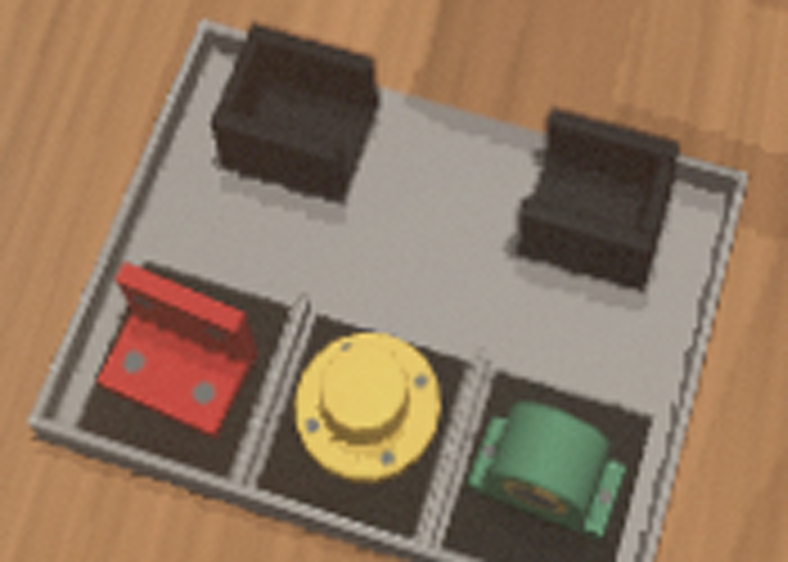

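View pics/top2c.png

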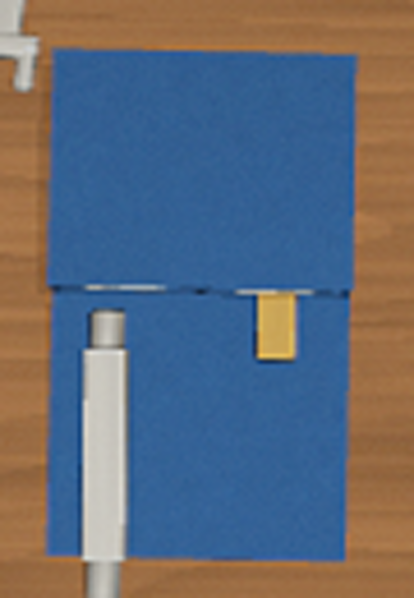

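View pics/side2c.png

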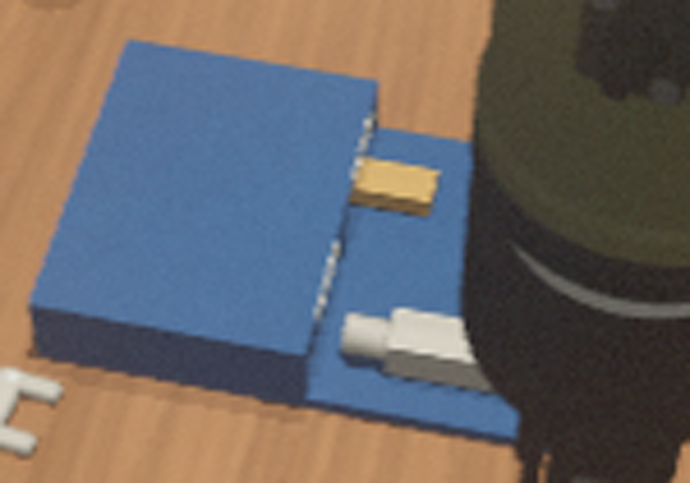

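```bash
python3 - <<'E'
from h import *
im=cv2.imread("pics/top2.png"); x,y,w,h=235,145,90,130
g=cv2.cvtColor(im,cv2.COLOR_BGR2HSV)
m=((g[...,1]<70)&(g[...,2]>90)).astype(np.uint8); 
m2=np.zeros_like(m); m2[210:275,248:268]=m[210:275,248:268]
n,l,s,c=cv2.connectedComponentsWithStats(m2); i=1+np.argmax(s[1:,4]); print(s[i],c[i])
ys,xs=np.where(l==i)
for r in range(212,275,6): print(r, xs[ys==r].min() if (ys==r).any() else None, xs[ys==r].max() if (ys==r).any() else None)
def c_(px): return np.array(px)/4.6+np.array((235,145))
print(back("top",c_([(84,349),(128,349),(82,559),(125,559)]),.030).round(4))
print("far tip",back("top",c_([(108,311)]),.022).round(4))
print(back("side",np.array([(342,312),(390,312),(384,374)])/4.6+np.array((205,170)),.030).round(4))
E
```

```text
[253 212  10  63 575] [257.49217391 243.24521739]
212 256 259
218 255 261
224 253 262
230 253 262
236 253 262
242 253 262
248 253 262
254 253 262
260 253 262
266 253 262
272 254 260
[[0.5338 0.0414 0.03  ]
 [0.5339 0.0186 0.03  ]
 [0.4252 0.0413 0.03  ]
 [0.4254 0.0191 0.03  ]]
far tip [[0.5541 0.0296 0.022 ]]
[[0.5557 0.0286 0.03  ]
 [0.535  0.0243 0.03  ]
 [0.5317 0.0565 0.03  ]]
```

```bash
python3 - <<'E'
from h import *
y=-np.pi/2; q=[.479,.0325]
move_pose([*q,.13],down(y)); line_to([*q,.04]); line_to([*q,.0125],max_speed=.05); st("down")
set_gripper(0.0); st("grip")
line_to([*q,.03],max_speed=.05); line_to([*q,.16],max_speed=.15); st("lift")
p=kit(0,-.057); print(p)
move_pose([*p,.15],down(y+KY)); line_to([*p,.075],max_speed=.1); wait(.2); st("hover")
for n in("top","side"): cv2.imwrite(f"pics/{n}3.png",get_image(n))
for n,b in(("top",(105,150,110,120)),("side",(160,255,175,140))):
    im=cv2.imread(f"pics/{n}3.png"); x,y,w,h=b
    cv2.imwrite(f"pics/{n}3c.png",cv2.resize(im[y:y+h,x:x+w],None,fx=4.5,fy=4.5,interpolation=cv2.INTER_CUBIC))
E
```

```text
down t 22.73 p [0.4789 0.0325 0.0122] w 0.0448 F [ 0.9 -0.4  0.1]
grip t 23.07 p [0.4793 0.0326 0.013 ] w 0.0208 F [-1.4  0.6  3.5]
lift t 24.58 p [0.478  0.0325 0.1591] w 0.0209 F [-0.1  0.6 -5. ]
[0.55299047 0.22372056]
hover t 26.52 p [0.5536 0.2239 0.0758] w 0.0205 F [-0.1 -0.9 -5.3]
```

View pics/top3c.png

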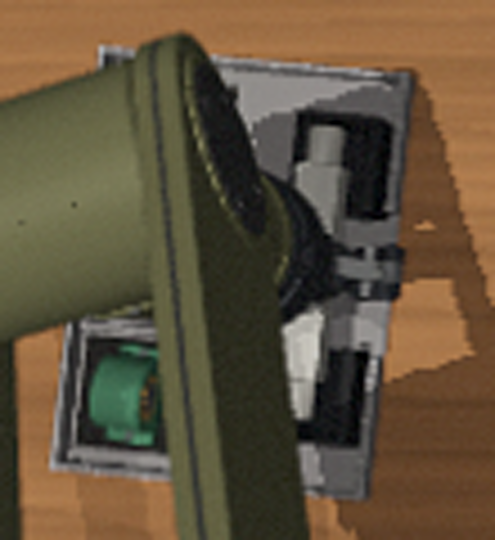

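View pics/side3c.png

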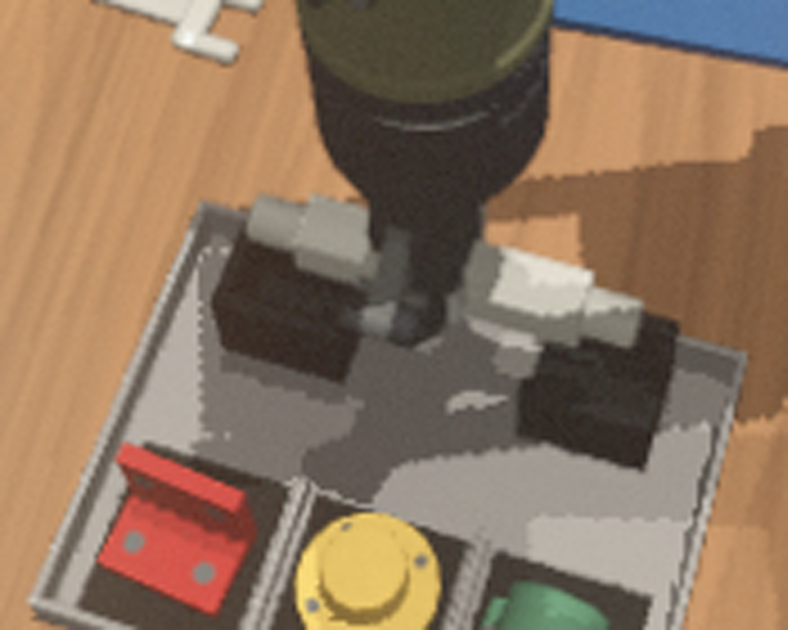

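```bash
python3 - <<'E'
from h import *
def w(x,y,z): return np.array([*(kit(x,y)),z])
# predicted shaft points (journal top centre line ends, body top corners) under robot pose
P=[w(.0+.0005,-.057,.0)]
S=lambda x,y,z: w(x,-.057+y,z)
pts=[S(.075,0,.0898),S(.055,.011,.0928),S(.055,-.011,.0928),S(-.055,.011,.0928),S(-.055,-.011,.0928)]
C=[w(x,-.057+y,.048) for x,y in((.036,.023),(.036,-.023),(.088,.023),(.088,-.023),(-.036,.023),(-.036,-.023),(-.088,.023),(-.088,-.023))]
T=[w(x,y,.022) for x in(.116,-.116) for y in(.086,-.086)]
for n,o in(("top",(105,150)),("side",(160,255))):
    f=cv2.imread(f"pics/{n}3c.png")
    for L,col in((pts,(255,0,255)),(C,(255,255,0)),(T,(0,255,0))):
        for q in proj(n,np.array(L)): cv2.circle(f,tuple(((q+.5-np.array(o))*4.5).astype(int)),3,col,1)
    cv2.imwrite(f"pics/{n}3o.png",f)
E
```

```text
(no output)
```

View pics/top3o.png

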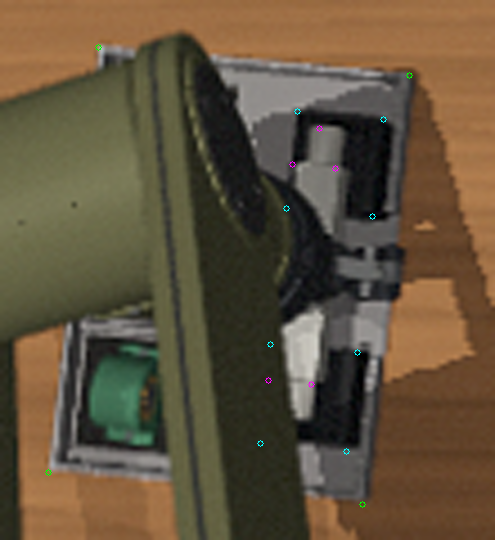

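View pics/side3o.png

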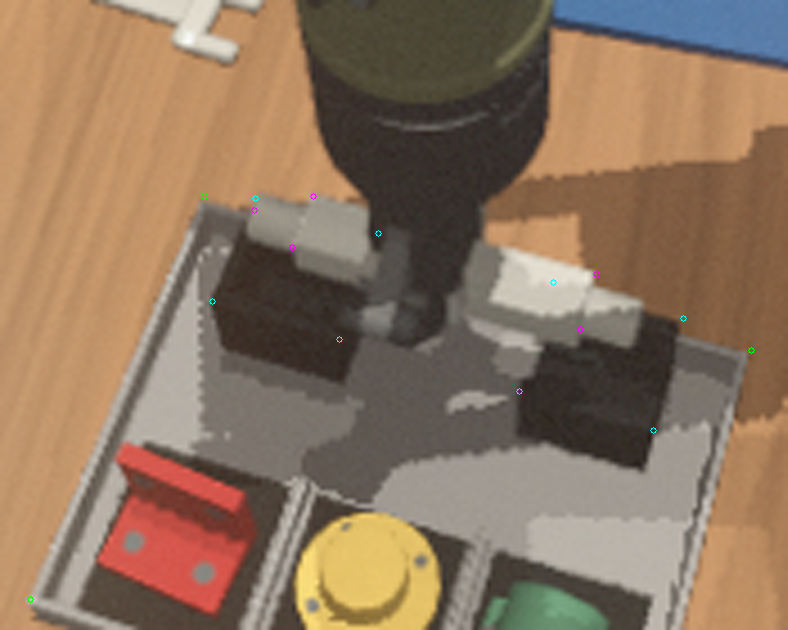

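Compared with the tray's own residuals, both overlays put the shaft about 2 mm too far toward -y. I'll shift it +1.7 mm and lower it while watching the force.

```bash
python3 - <<'E'
from h import *
p=kit(0,-.057)+[0.0003,.0017]
line_to([*p,.062],max_speed=.05); st()
ok=True
for z in (.054,.051,.048,.044,.038,.032,.026,.022,.0205,.0195,.0188):
    line_to([*p,z],max_speed=.05); F=get_state()["ft_force"]; print(z,F.round(1))
    if F[2]>5 or np.hypot(F[0],F[1])>8: break
st("stop")
im=get_image("side"); cv2.imwrite("pics/s4.png",cv2.resize(im[255:395,160:335],None,fx=4.5,fy=4.5,interpolation=cv2.INTER_CUBIC))
E
```

```text
t 27.02 p [0.5527 0.2253 0.0612] w 0.0206 F [ 0.  -0.1 -4.5]
0.054 [ 1.1 -0.2 -4.8]
0.051 [-0.  -0.8 -6. ]
0.048 [-0.  0. -6.]
0.044 [ 0.   1.2 -4.3]
0.038 [-0.6  0.2 -4.4]
0.032 [-0.2  0.4 -5.7]
0.026 [-0.8  0.4 -4.7]
0.022 [-0.2 -0.6 -4.5]
0.0205 [ 0.4 -0.1 -5.9]
0.0195 [-0.4 -0.6 -4.9]
0.0188 [ 0.3 -0.4 -3.4]
stop t 29.88 p [0.5534 0.2255 0.019 ] w 0.0203 F [ 0.3 -0.4 -3.4]
```

View pics/s4.png

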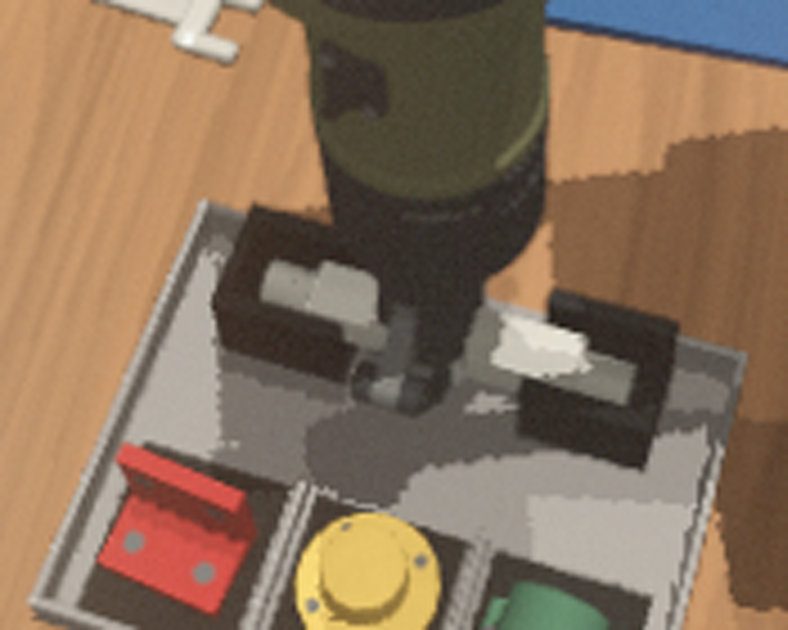

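The shaft is inside both cradle halves, ends at (290,285) and (605,370) in the crop, and just touching the slot floor. I'll lower it until it carries load, release, retreat and check.

```bash
python3 - <<'E'
from h import *
p=kit(0,-.057)+[0.0003,.0017]
for z in (.0182,.0176,.017):
    line_to([*p,z],max_speed=.03); F=get_state()["ft_force"]; print(z,F.round(1))
    if F[2]>2: break
set_gripper(.040); st("rel")
line_to([*p,.15],max_speed=.12); move_pose([.45,-.05,.25],down(-np.pi/2)); wait(.3); st()
for n in("top","side"): cv2.imwrite(f"pics/{n}5.png",get_image(n))
for n,b in(("top",(105,150,110,120)),("side",(160,280,175,140))):
    im=cv2.imread(f"pics/{n}5.png"); x,y,w,h=b
    cv2.imwrite(f"pics/{n}5c.png",cv2.resize(im[y:y+h,x:x+w],None,fx=4.5,fy=4.5,interpolation=cv2.INTER_CUBIC))
E
```

```text
0.0182 [-2.3 -1.   4.5]
rel t 30.51 p [0.5536 0.2255 0.0182] w 0.04 F [-0.2 -0.3 -0.4]
 t 33.24 p [ 0.4503 -0.0494  0.2496] w 0.0399 F [-0.   0.4 -0.1]
```

View pics/top5c.png

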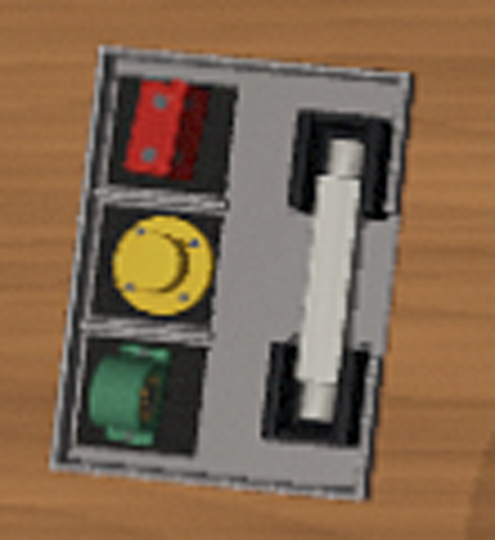

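View pics/side5c.png

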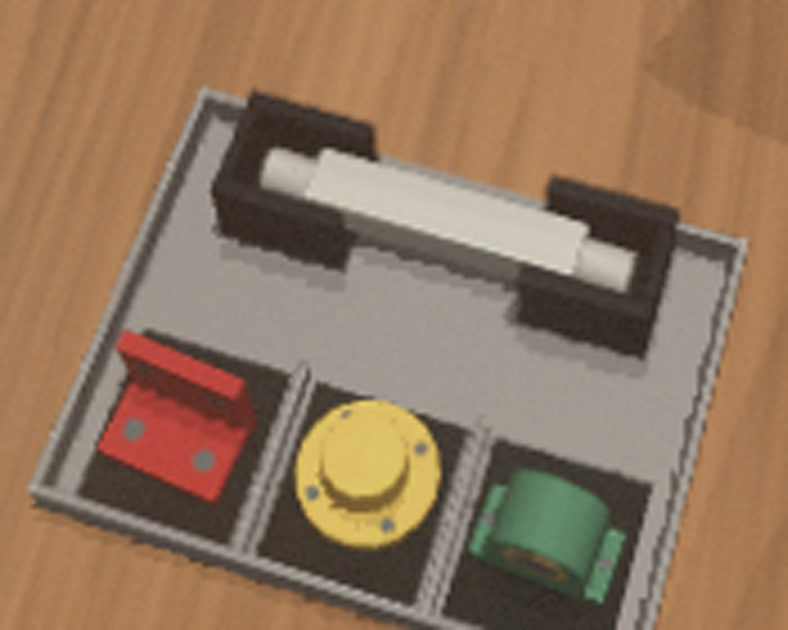

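View pics/side5.png

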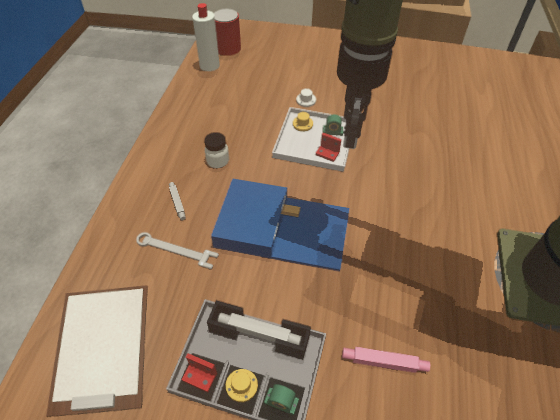

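Both views show the shaft flat in both U-blocks with similar gaps at each end, and the cover flat in the middle bay. One bracket, one block and one cover remain in the stock tray, the bystanders haven't moved, and the arm is clear.

```bash
python3 - <<'E'
from h import *
st(); print(sign_off())
E
```

```text
t 33.34 p [ 0.4502 -0.0495  0.2497] w 0.0398 F [ 1.1 -0.4 -0.6]
the job is handed in; nothing more can be done
None
```

The kit is complete and handed in at 33.3 s of the allowed 64 s; `sign_off` gives no verdict.

**What I did:** the kit already had a bracket and a block, so I moved one yellow cover from the stock tray into the empty middle bay. I then pulled the shaft fully out of its pigeonhole onto the apron, regripped it by its middle and lowered it into the cradle. I released it once it was carrying its weight.

**Last checks:** by eye, both views show:
- **Kit tray:** the shaft lies flat and roughly centred in both cradle halves, and the three parts sit flat, each in its own bay.
- **Stock tray:** one cover, one bracket and one block remain.
- **Left alone:** the brass bar, wrench, jar, pink bar and white look-alike cover are where they were.
- **Robot:** the arm is clear of everything.

**What disagreed:**
- **Cameras:** the two differed by about 4 to 5 mm in y. I averaged them, then shifted the shaft 1.7 mm toward +y after comparing overlays before lowering it.
- **Networks:** they missed the shaft in the rack, reporting only its look-alikes and part of the wrench. I located the shaft from the picture instead.

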